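Put the finished heat block back in its labelled bay

ROBOT

A 6-joint arm with a two-finger parallel gripper is mounted at the origin on the work surface; the furniture and walls round the work are solid. World frame = base frame: x ahead of the robot, y to its left, z up, the work surface at z = 0. Lengths are in m, angles in rad, forces in N, time in s.
With the tool pointing down it reaches from about 0.425 to 0.95 m from the base axis. Payload 3.5 kg.
Tool frame: the origin (TCP) lies at the very end of the fingers, on their centre line; the grasp point (between the pads) lies 19 mm behind it (ctrl.pinch_z is the distance from the TCP to the grasp point, in m); z points along the fingers, y is the line along which they close (so a half turn about z gives the same grasp; the last joint's range is limited). The gripper opens to 85 mm and grips with 20 to 120 N. Pads are 22 mm wide; open, the fingers measure 114 mm over their backs; the gripper's body (76 mm by 85 mm) begins 54 mm behind the grasp point. The pads swing forward as they close: fully open they stand 13 mm farther back than shut.
Start: joints at [-0.15, 0.286, 1.577, -0, 1.279, -0.15], TCP at [0.675, 0, 0.231] pointing down, gripper open.
Joint ranges: [-2.77, 2.77], [-0.9, 2.22], [0.21, 2.48], [-1.53, 4.67], [0.24, 2.81], [-2.84, 2.84]. Speed limits (rad/s): [2.79, 2.79, 3.14, 3.14, 3.14, 3.14].

INTERFACE

Orientations are given as a unit quaternion [x, y, z, w].
In Python, from plant import ctrl gives the robot as it stands. The module is installed in compiled form; this text tells all that it offers.
- The arm moves only by the shell command python3 -m crank 'ROWS' [OPENING] [FORCE]. ROWS is JSON, a list of rows, each a list of 6 numbers: the shift along the tool's x, y, z in cm, then the turn, a rotation vector about the tool's x, y, z in rad. In form: [[tx, ty, tz, rx, ry, rz], ...]. A call has 1 to 10 rows; each row is the pose to reach, as a shift and turn from the pose commanded when the call began, along the tool's axes at that moment; what a row does not reach only later rows make up. A row lasts 1/10 s, in which the tool goes at most 50 mm and 8.59 degrees, less where a joint would pass 70% of its speed; a pose out of reach is approached as far as the arm can. A call with a gripper value outside its range is refused whole. OPENING is the opening, from 0 (shut) to 1 (fully open), set as the call begins (- or left out, the last holds). The fingers move at their own pace and stop on an object; FORCE is the grip in N (left out, the last holds). Time passes only in rows, so rows that repeat a pose let the fingers close. It gives the time, the measured TCP pose, the force, the opening and the grip force at its end, in the units of the state.
- ctrl.get_state(): the state, without advancing time (a new reading comes with each control period).
- ctrl.read_camera(name): name is "scene" or "side" or "wrist"; returns (picture, depth): 384x512x3 uint8, blue, green, red; 384x512 float32, m along the optical axis (not along the pixel's ray), 0 where there is no reading.
- ctrl.camera_info(name): a dict with "K" (3x3 intrinsics, pixels), "origin" and "orientation" of the camera in the world. Camera axes: x right, y down, z forward; pixel columns grow to the right and rows downward; lengths in m; the calibration is good to about 2 mm. The wrist camera is an equidistant fisheye: a pixel r from the principal point sees the ray r / f radians off the axis. A picture is of the moment at which its call begins: read the wrist's pose just before it. camera_info takes no time and is no camera call; for the wrist camera it gives the pose at the moment of the call.
- ctrl.sign_off(): hands the job in; it is judged then, once.
The state is a dict: "time": time; "qpos": joint angles; "dq": joint speeds; "joint_efforts": joint torques, N m; "eef_pos": TCP position; "tcp_rot": TCP orientation; "contact_force": force on the tool from outside, world axes, zero at the start; "wrist_torque": the same for the moment, N m; "opening": opening from 0.0 (shut) to 1.0 (fully open); "finger_force": force on a finger pad.
Only numpy, scipy, OpenCV 4.12 (cv2) and the standard library are available. Lean on these libraries where they do the work, as an engineer would, in place of code of your own. Each camera call takes 0.05 s, during which the arm holds its last target. There are 200 camera calls.

TASK

The uncovered well of the dry bath is finished with: lift its aluminium heat block out and put it back, holes up, in its own bay of the grey rack, the one whose label shows the same hole pattern, lowering it gently until it sits flat on the bay floor. The bays are closed along their sides, so there the block can only be held by its two short ends. Leave the covered well shut with its block in it, and disturb neither the block already in the rack nor the vial, the little bottle and the forceps.

Things in the scene. Friction and masses are not known exactly. Their poses are not given: they have to be found in the camera images.
- block_large: Bare aluminium heat block, a rectangular block 64 long (its x) x 44 wide (its y) x 42 high mm, about 0.24 kg, drilled from above (z up) with one row of three holes 15 mm across, 20 mm apart along the block's length. Origin at the centre of its underside. It starts in one of the two wells of the dry bath, which one changes from start to start.
- block_medium: Bare aluminium heat block, a rectangular block 64 long (its x) x 44 wide (its y) x 42 high mm, about 0.24 kg, drilled from above (z up) with two rows of four holes 9.5 mm across. Origin at the centre of its underside. It starts in one of the two wells of the dry bath, which one changes from start to start.
- block_small: Bare aluminium heat block, a rectangular block 64 long (its x) x 44 wide (its y) x 42 high mm, about 0.24 kg, drilled from above (z up) with three rows of five holes 6 mm across. Origin at the centre of its underside. It already stands in its own bay and is a bystander.
- dry_bath: White two-well block heater, fixed, 150 (x) x 200 (y) x 87 high mm, console on its front (-x); origin under its centre. Well floors are 44 mm up. White fences as high as the block's top stand 2 mm beyond the block's short ends, across the whole bath; at the long sides are only corner guides: the middle 46 mm of each long side is open for fingers, 68 mm wide between the blocks.
- open_well (a point): Centre of the floor of the uncovered well (the bath's -y side, 56 mm from its middle); axes as the dry bath's; a block in it lies with its length along x.
- covered_well (a point): Centre of the floor of the well under the clear cover (the bath's +y side, 56 mm from its middle); axes as the dry bath's.
- cover (a joint): Hinge of the clear plastic cover (90 x 72 x 22 mm) over the covered well, hinged at its far edge: 0 shut, grows as it opens (rad).
- rack: Grey storage rack on the bench, fixed: base plate 140 (x) x 196 (y) x 6 mm on 9 mm feet, with two low cheeks, 46 mm high, at its ends; origin under the centre of the middle bay. It carries three bays side by side, 60 mm apart along y, in an order that changes from start to start, each with its label plate in front (-x).
- bay_large_floor (a point): Centre of the floor (19 mm up) of the bay whose white label plate, low in front of it (-x), shows as black dots one row of three large holes. x runs along the bay and the block in it. Side walls 60 mm long, 47 mm apart, 53 mm above the floor (11 mm over the block), top 6 mm flared by 3 mm. Both ends open for fingers above stop lips 5 mm high, 2.5 mm beyond the block's ends.
- bay_medium_floor (a point): Centre of the floor (19 mm up) of the bay whose white label plate, low in front of it (-x), shows as black dots two rows of four medium holes. x runs along the bay and the block in it. Side walls 60 mm long, 47 mm apart, 53 mm above the floor (11 mm over the block), top 6 mm flared by 3 mm. Both ends open for fingers above stop lips 5 mm high, 2.5 mm beyond the block's ends.
- bay_small_floor (a point): Centre of the floor (19 mm up) of the bay whose white label plate, low in front of it (-x), shows as black dots three rows of five small holes. x runs along the bay and the block in it. Side walls 60 mm long, 47 mm apart, 53 mm above the floor (11 mm over the block), top 6 mm flared by 3 mm. Both ends open for fingers above stop lips 5 mm high, 2.5 mm beyond the block's ends.
- vial: Bystander: small white-capped vial, 21 mm across, 45 high; origin at the centre of its underside.
- dye_bottle: Bystander: orange bottle with black cap, 34 mm across, 62 high; origin at the centre of its underside.
- forceps: Bystander: steel forceps lying flat, 130 x 16 x 9 mm; origin at the centre of its underside.
Things that resemble listed ones, but are neither listed nor needed, are in the scene too. What is shaped like the block_large but green is not meant.

How it is judged:
By the outcome, as a careful person would: the job done as asked, in the order asked, and still so for the second after the job is handed in, with the robot touching nothing.
It also fails if it takes over 54 s, if anything falls off the work surface, if the arm or the gripper's body presses on something with over 40 N, if the wrist force passes 120 N, or if a joint passes its speed limit or range.

## Working session

There is one attempt and no reset: what is moved stays moved. The work goes in short steps, Python scripts to look and compute and a shell command to move; the robot and the scene stay as the last step left them, time stands still between calls to the robot, and variables do not carry over. Pictures are saved under pics/ and viewed, at most 10 in all, crops included, and the job is handed in when it is done.

```bash
mkdir -p pics
python3 - <<'E'
from plant import ctrl
import cv2,numpy as np
for n in("scene","side"):
    i=ctrl.camera_info(n);p,d=ctrl.read_camera(n);cv2.imwrite(f"pics/{n}0.png",p);np.savez(f"{n}0.npz",p=p,d=d,K=i["K"],o=i["origin"],q=i["orientation"]);print(n,np.round(i["K"],1).tolist(),i["origin"],i["orientation"],(d>0).mean())
print(ctrl.get_state(),ctrl.pinch_z)
E
```

```text
scene [[388.7, 0.0, 256.6], [0.0, 388.7, 189.8], [0.0, 0.0, 1.0]] [0.25906437 0.4889247  0.76066249] [-0.24852239  0.90746047 -0.32655056  0.09009351] 0.9960581461588541
side [[405.1, 0.0, 253.0], [0.0, 405.1, 186.2], [0.0, 0.0, 1.0]] [ 0.39146937 -0.80839309  0.56688183] [ 0.85911696 -0.08189174  0.0346906  -0.50399241] 0.9959818522135416
{'time': 0.1, 'qpos': array([-1.50026234e-01,  2.87128307e-01,  1.57806114e+00, -1.93556658e-05,
        1.27857786e+00, -1.50031275e-01]), 'dq': array([-0.00032041, -0.00169946, -0.00172387, -0.00098558,  0.00036407,
        0.0005471 ]), 'joint_efforts': array([ 1.14915063e-03, -4.07295120e+01, -2.93698221e+01, -1.06323112e-04,
        3.42678482e-03, -4.41654265e-06]), 'eef_pos': array([6.74398079e-01, 9.81994885e-05, 2.30034791e-01]), 'tcp_rot': array([ 7.07102602e-01,  7.07110124e-01, -6.52758967e-04, -8.69641149e-04]), 'contact_force': array([0.77448795, 0.44942994, 0.06791283]), 'wrist_torque': array([0.0022782 , 0.03711004, 0.00855371]), 'finger_force': 0.0, 'opening': 0.9960386532743418} 0.0187
```

View pics/scene0.png

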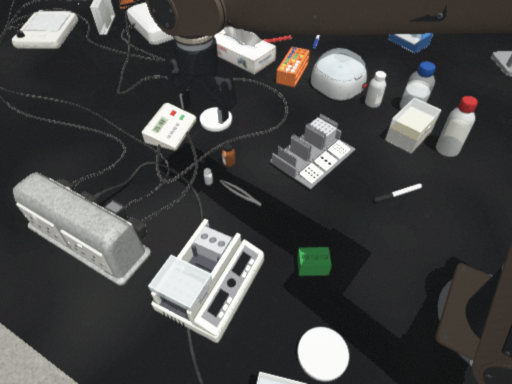

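View pics/side0.png

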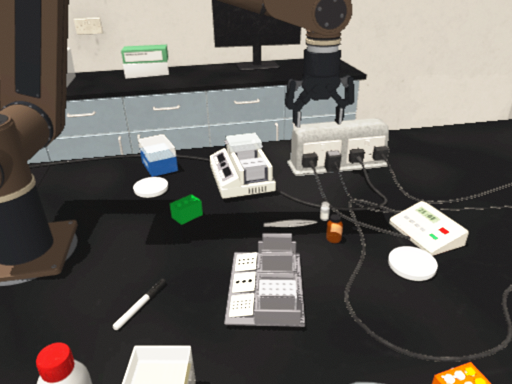

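The scene view shows the bath at about (210,275), with its uncovered block at (212,243), the rack at (313,155), and the green decoy at (314,261). In the side view the rack labels are at (245,261), (243,281) and (243,305), with the stored block at (278,292). Next I enlarge the block and the labels to confirm which bay is meant, and build clouds.

```bash
cat > h.py <<'E'
import numpy as np,cv2
from scipy.spatial.transform import Rotation as R
def load(n):
    z=np.load(n);p,d,K=z["p"],z["d"],z["K"];v,u=np.mgrid[:384,:512]
    c=np.dstack([(u-K[0,2])/K[0,0],(v-K[1,2])/K[1,1],np.ones_like(d)])*d[...,None]
    return p,d,c@R.from_quat(z["q"]).as_matrix().T+z["o"]
E
python3 - <<'E'
from h import *
a,_,W=load("scene0.npz");b,_,V=load("side0.npz")
A=cv2.resize(a[215:345,140:275],None,fx=3,fy=3,interpolation=2)
B=cv2.resize(b[225:332,215:315],None,fx=3.7,fy=3.7,interpolation=2)
C=np.zeros((600,800,3),np.uint8);C[:390,:400]=A[:,:400];C[:B.shape[0],410:410+B.shape[1]]=B[:,:380]
D=cv2.resize(a[110:190,265:360],None,fx=2.5,fy=2.5,interpolation=2);C[395:595,:D.shape[1]]=D
cv2.imwrite("pics/crop1.png",C)
for n,I,u,v in[("block",W,212,243),("blockedge",W,200,232),("dots",W,232,282),("rk",W,313,155),("label",V,243,281),("labtop",V,245,261),("labbot",V,243,305),("smallblk",V,278,290),("green",W,314,261)]:print(n,I[v,u].round(4))
for nm,I in(("scene",W),("side",V)):
  for what,x0,x1,y0,y1 in(("bath",.4,.95,.05,.5),("rack",.4,.95,-.4,.05)):
    m=(I[...,0]>x0)&(I[...,0]<x1)&(I[...,1]>y0)&(I[...,1]<y1)&(I[...,2]>.015)&(I[...,2]<.14)
    print(nm,what,m.sum(),np.histogram(I[m][:,2],np.arange(.015,.14,.005))[0])
E
```

```text
block [0.5502 0.1759 0.0873]
blockedge [0.5873 0.166  0.0859]
dots [0.4755 0.2188 0.066 ]
rk [ 0.5043 -0.219   0.0192]
label [ 0.4646 -0.2169  0.0223]
labtop [ 0.4781 -0.1577  0.0213]
labbot [ 0.4551 -0.2774  0.0209]
smallblk [ 0.5172 -0.2884  0.0558]
green [0.3617 0.0829 0.0426]
scene bath 15538 [ 200  203  245  261  361  749  562  659  863  902 1232  690  320  421
  998  204  375  353 1111 1221  201  300  479 1538]
scene rack 4853 [1316  984  438  375  381  224  194  119  164  332  175  146    5    0
    0    0    0    0    0    0    0    0    0    0]
side bath 7221 [241 213 212 220 279 322 271 367 396 401 540 393 258 294 421 194 247 209
 400 281 148 174 187 467]
side rack 8365 [2355 1537  576  568  581  405  374  199  337  741  327  363    2    0
    0    0    0    0    0    0    0    0    0    0]
```

View pics/crop1.png

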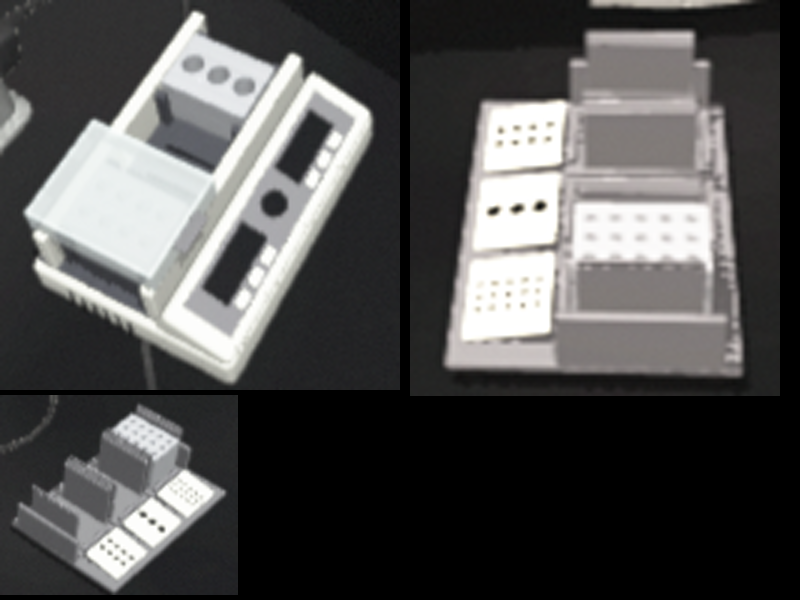

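The crop shows the uncovered block with one row of three large holes, so it is block_large. The green look-alike at (314,261) is excluded by colour. Of the labels, side (245,261) is 2x4, (243,281) is one row of three large dots and (243,305) is 3x5. The target is therefore the middle bay, which is empty.

Run:
```python
from h import *
def comp(mask,u,v):
    n,l=cv2.connectedComponents(mask.astype(np.uint8));return l==l[v,u]
for nm in("scene0","side0"):
    p,d,W=load(nm+".npz");z=W[...,2];g=p.astype(int)
    # labels: white, low, near rack
    m=(p.min(2)>190)&(z>.012)&(z<.035)&(W[...,1]<-.1)&(W[...,1]>-.4)&(W[...,0]>.35)&(W[...,0]<.6)
    n,l,s,c=cv2.connectedComponentsWithStats(m.astype(np.uint8))
    for k in range(1,n):
        if s[k,4]>60:
            cn=cv2.findContours((l==k).astype(np.uint8),0,2)[0][0];f=np.zeros(m.shape,np.uint8);cv2.drawContours(f,[cn],-1,1,-1)
            q=W[f>0];print(nm,"label",c[k].round(),s[k,4],q.mean(0).round(4),cv2.minAreaRect((q[:,:2]*1000).astype(np.float32)))
    # rack outline
    m=(z>.008)&(z<.08)&(W[...,1]<-.08)&(W[...,1]>-.42)&(W[...,0]>.38)&(W[...,0]<.72)
    n,l,s,c=cv2.connectedComponentsWithStats(m.astype(np.uint8));k=1+s[1:,4].argmax()
    q=W[l==k];print(nm,"rack",len(q),cv2.minAreaRect((q[:,:2]*1000).astype(np.float32)),q[:,2].max())
    # upper walls
    a=q[(q[:,2]>.055)&(q[:,2]<.075)]
    rr=R.from_euler('z',10.9,degrees=True).as_matrix();b=a@rr.T
    print(np.histogram(b[:,1]*1000,np.arange(-420,-20,4)))if 0 else None
    # bath / block
    m=(z>.07)&(z<.1)&(np.hypot(W[...,0]-.56,W[...,1]-.17)<.05)
    q=W[m];hsv=p[m]
    if nm=="scene0":
        mb=(m&(p.max(2)<215));n,l,s,c=cv2.connectedComponentsWithStats(mb.astype(np.uint8));k=1+s[1:,4].argmax()
        print("blk",s[k],W[l==k].mean(0));
    m=(z>.015)&(z<.2)&(W[...,1]>.08)&(W[...,1]<.45)&(W[...,0]>.39)&(W[...,0]<.8)
    n,l,s,c=cv2.connectedComponentsWithStats(m.astype(np.uint8));k=1+s[1:,4].argmax()
    q=W[l==k];print(nm,"bath",len(q),cv2.minAreaRect((q[:,:2]*1000).astype(np.float32)),q[:,2].max())
# holes, scene
z=np.load("scene0.npz");p=z["p"];K=z["K"];M=R.from_quat(z["q"]).as_matrix()
g=cv2.cvtColor(p,6)[215:275,185:245];G=cv2.resize(g,None,fx=4,fy=4,interpolation=2)
t=cv2.adaptiveThreshold(G,255,0,1,61,12)
for cn in cv2.findContours(t,1,2)[0]:
    A=cv2.contourArea(cn)
    if 150<A<1200 and len(cn)>=5:
        e=cv2.fitEllipse(cn);u=e[0][0]/4-.375+185;v=e[0][1]/4-.375+215
        r=M@np.array([(u-K[0,2])/K[0,0],(v-K[1,2])/K[1,1],1]);P=z["o"]+r*(.086-z["o"][2])/r[2];print("hole",A,round(u,1),round(v,1),P.round(4),np.round(e[1],1))
for n in("scene0","side0"):
    p,d,W=load(n+".npz");m=(W[...,2]>.006)&(W[...,2]<.2)&(np.abs(W[...,1])<.14)&(W[...,0]>.42)&(W[...,0]<.75)
    k,l,s,c=cv2.connectedComponentsWithStats(m.astype(np.uint8))
    for i in range(1,k):
        if s[i,4]>25:q=W[l==i];print(n,"obj",c[i].round(),s[i,4],q.min(0).round(3),q.max(0).round(3))
```

```text
scene0 label [339. 149.] 235 [ 0.453  -0.2741  0.0208] ((452.94342041015625, -278.2734375), (61.68058395385742, 42.22406005859375), 76.73314666748047)
scene0 label [326. 161.] 233 [ 0.4664 -0.2157  0.0208] ((465.92913818359375, -219.35580444335938), (58.84441375732422, 41.769447326660156), 76.70471954345703)
scene0 label [311. 173.] 256 [ 0.4775 -0.1503  0.0289] ((388.63812255859375, 151.1654052734375), (57.49164581298828, 721.2333984375), 16.430601119995117)
scene0 rack 3223 ((508.27923583984375, -226.10089111328125), (200.1922607421875, 141.14511108398438), 77.2389907836914) 0.07661406298558393
blk [188 222  47  39 247] [0.55385339 0.17903475 0.08026921]
scene0 bath 8134 ((527.676513671875, 224.47210693359375), (149.05569458007812, 198.55563354492188), 3.735910415649414) 0.11350624468554471
side0 label [242. 288.] 1500 [ 0.4601 -0.2316  0.0211] ((421.7901916503906, -462.67828369140625), (691.6795654296875, 57.72144317626953), 80.21736907958984)
side0 rack 5949 ((507.39239501953125, -227.73922729492188), (198.4051971435547, 140.15884399414062), 77.03091430664062) 0.0754890081040423

[... 447 characters left out ...]
 0.066]
scene0 obj [189. 198.] 277 [ 0.59  -0.024  0.006] [0.749 0.14  0.087]
scene0 obj [208. 176.] 115 [ 0.689 -0.02   0.007] [ 0.71  -0.     0.048]
scene0 obj [249. 196.] 52 [ 0.549 -0.029  0.006] [ 0.622 -0.01   0.013]
scene0 obj [250. 248.] 258 [0.459 0.121 0.014] [0.529 0.14  0.089]
side0 obj [247. 185.] 1004 [0.459 0.115 0.006] [0.608 0.14  0.087]
side0 obj [331. 218.] 632 [ 0.676 -0.116  0.006] [0.749 0.137 0.063]
side0 obj [293. 197.] 60 [0.618 0.051 0.006] [0.68 0.14 0.01]
side0 obj [283. 222.] 69 [ 0.547 -0.027  0.006] [ 0.648 -0.01   0.01 ]
side0 obj [260. 248.] 54 [ 0.507 -0.139  0.014] [ 0.52  -0.127  0.047]
side0 obj [242. 255.] 75 [ 0.457 -0.139  0.013] [ 0.5   -0.12   0.024]
```

```bash
python3 -m crank '[[3.4,-2.4,0,0,0,0.15],[6.8,-4.8,0,0,0,0.3],[10.2,-7.2,0,0,0,0.45],[13.6,-9.6,0,0,0,0.6],[16.83,-12.03,0,0,0,0.75],[16.83,-12.03,0,0,0,0.9],[16.83,-12.03,0,0,0,1.05],[16.83,-12.03,0,0,0,1.2],[16.83,-12.03,0,0,0,1.35],[16.83,-12.03,0,0,0,1.5]]' 1 && python3 -m crank '[[0,0,0,0,0,0],[0,0,0,0,0,0],[0,0,0,0,0,0]]'
cat >> h.py <<'E'
def wrist(name):
    from plant import ctrl
    i=ctrl.camera_info("wrist");p,d=ctrl.read_camera("wrist");cv2.imwrite(f"pics/{name}.png",p)
    np.savez(name+".npz",p=p,d=d,K=i["K"],o=i["origin"],q=i["orientation"])
def wray(name,uv,zp):
    z=np.load(name+".npz");K=z["K"];x=(np.atleast_2d(uv)-K[:2,2])/[K[0,0],K[1,1]];r=np.linalg.norm(x,axis=1,keepdims=True)
    v=np.c_[x*np.sin(r)/np.maximum(r,1e-9),np.cos(r)]@R.from_quat(z["q"]).as_matrix().T
    return z["o"]+v*((zp-z["o"][2])/v[:,2:])
E
python3 - <<'E'
from h import *
wrist("w1");z=np.load("w1.npz");print(z["K"],z["o"],z["q"])
from plant import ctrl
s=ctrl.get_state();print(s["eef_pos"],s["tcp_rot"])
E
```

```text
time: 1.1
eef_pos: [0.5542, 0.1684, 0.2307]
tcp_rot: [0.999, 0.032, -0.001, 0.0]
contact_force: [-0.4, 0.6, 0.6]
opening: 1.002
finger_force: 0.0
time: 1.4
eef_pos: [0.5546, 0.1683, 0.2311]
tcp_rot: [0.999, 0.036, -0.0, 0.0]
contact_force: [0.2, -0.8, -0.5]
opening: 1.004
finger_force: 0.0
[[297.31863964   0.         251.49669415]
 [  0.         297.31863964 190.10355534]
 [  0.           0.           1.        ]] [0.63628483 0.17417349 0.37331277] [ 0.72265591 -0.67251079 -0.10870511  0.11696522]
[0.55459419 0.16830563 0.2311465 ] [ 9.99344304e-01  3.62067553e-02 -1.80454367e-04  1.48413599e-05]
```

View pics/w1.png

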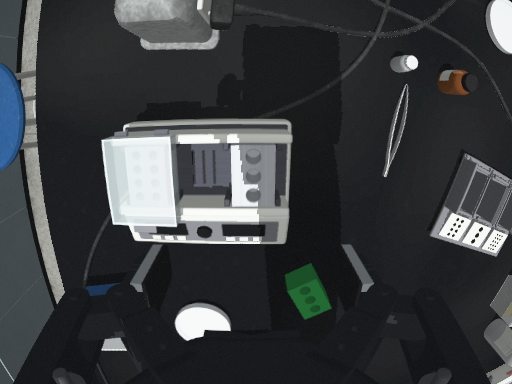

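The wrist view shows block_large in the open well with its holes at about (253,157), (253,176) and (253,195). The forceps are at (397,130), the vial at (404,64) and the rack at the right. I'll refine the hole centres and compare.

Run:
```python
from h import *
p=cv2.imread("pics/w1.png");g=cv2.cvtColor(p,6)[140:212,225:285];G=cv2.resize(g,None,fx=4,fy=4,interpolation=2)
t=cv2.adaptiveThreshold(G,255,0,1,61,15);H=[]
for cn in cv2.findContours(t,1,2)[0]:
    A=cv2.contourArea(cn)
    if 1000<A<5000:
        e=cv2.fitEllipse(cn);uv=np.array(e[0])/4-.375+[225,140];P=wray("w1",uv,.086)[0];print(A,uv.round(1),np.round(e[1],1),P.round(4))
print(wray("w1",[[232,147],[275,148],[275,208],[232,206]],.086).round(4))
```

```text
2307.5 [252.9 195.1] [48.5 63.5] [0.5358 0.1654 0.086 ]
1529.0 [252.5 157. ] [49.4 64. ] [0.5754 0.1687 0.086 ]
[[0.5841 0.1895 0.086 ]
 [0.5861 0.1474 0.086 ]
 [0.5232 0.1414 0.086 ]
 [0.5223 0.1862 0.086 ]]
```

```bash
python3 -m crank '[[0,0,2,0,0,0],[0,0,4,0,0,0],[0,0,6,0,0,0],[0,0,8,0,0,0],[0,0,10,0,0,0],[0,0,11,0,0,0],[0,0,12,0,0,0],[0,0,13,0,0,0],[0,0,14,0,0,0],[0,0,14,0,0,0]]' && python3 -m crank '[[0,0,1,0,0,0],[0,0,2,0,0,0],[0,0,3,0,0,0],[0,0,3.6,0,0,0],[0,0,4.1,0,0,0],[0,0,4.1,0,0,0]]' && python3 -m crank '[[0,0,0,0,0,0],[0,0,0,0,0,0],[0,0,0,0,0,0],[0,0,0,0,0,0],[0,0,0,0,0,0],[0,0,0,0,0,0],[0,0,0,0,0,0],[0,0,0,0,0,0]]' 0 40
```

```text
time: 2.45
eef_pos: [0.5538, 0.1682, 0.0898]
tcp_rot: [0.999, 0.035, -0.001, 0.0]
contact_force: [-0.7, 0.5, -0.6]
opening: 0.999
finger_force: 0.0
time: 3.05
eef_pos: [0.5541, 0.1682, 0.0493]
tcp_rot: [0.999, 0.035, -0.001, 0.0]
contact_force: [0.6, -0.2, -0.0]
opening: 0.998
finger_force: 0.0
time: 3.85
eef_pos: [0.5553, 0.1684, 0.051]
tcp_rot: [0.999, 0.035, 0.001, -0.0]
contact_force: [-0.0, -1.3, 4.5]
opening: 0.503
finger_force: 43.0
```

```bash
python3 -m crank '[[0,0,-0.3,0,0,0],[0,0,-0.6,0,0,0],[0,0,-1,0,0,0],[0,0,-1.5,0,0,0],[0,0,-2.5,0,0,0],[0,0,-3.5,0,0,0],[0,0,-4.5,0,0,0],[0,0,-5.5,0,0,0],[0,0,-6.5,0,0,0],[0,0,-7.5,0,0,0]]' 0 60 && python3 -m crank '[[0,0,-1.5,0,0,0],[0,0,-3,0,0,0],[0,0,-4,0,0,0],[0,0,-4,0,0,0]]'
python3 - <<'E'
from h import *
from plant import ctrl
wrist("w2")
s=ctrl.get_state();print(s["eef_pos"],R.from_quat(s["tcp_rot"]).as_matrix().round(4))
E
```

```text
time: 4.85
eef_pos: [0.5547, 0.1684, 0.1264]
tcp_rot: [0.999, 0.035, 0.0, -0.0]
contact_force: [-0.6, -0.3, -1.7]
opening: 0.508
finger_force: 61.3
time: 5.25
eef_pos: [0.5561, 0.1685, 0.1681]
tcp_rot: [0.999, 0.035, 0.002, -0.0]
contact_force: [0.3, -0.2, -0.6]
opening: 0.504
finger_force: 61.3
[0.55532609 0.168418   0.16662578] [[ 9.975e-01  7.080e-02  2.300e-03]
 [ 7.080e-02 -9.975e-01  3.000e-04]
 [ 2.300e-03 -1.000e-04 -1.000e+00]]
```

View pics/w2.png

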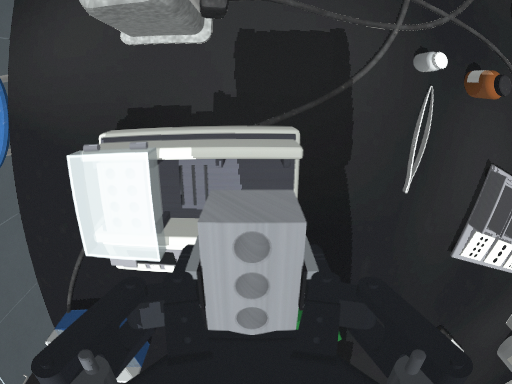

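The block is held level between the pads, holes up (252,248), (252,285) and (250,317). The path toward the bench between bath and rack is clear of the forceps at (422,130). I'll carry it there and set it down to regrasp by the short ends.

```bash
python3 -m crank '[[-1,2,0,0,0,0.04],[-2.2,4,0,0,0,0.08],[-3.4,6,0,0,0,0.12],[-4.6,8,0,0,0,0.16],[-5.8,10,0,0,0,0.2],[-6.6,11.5,0,0,0,0.25],[-7.46,13.3,0,0,0,0.3],[-7.46,13.3,2,0,0,0.3],[-7.46,13.3,4,0,0,0.3],[-7.46,13.3,6,0,0,0.3]]' && python3 -m crank '[[0,0,2,0,0,0],[0,0,4,0,0,0],[0,0,6,0,0,0],[0,0,7,0,0,0],[0,0,8,0,0,0],[0,0,8.5,0,0,0],[0,0,8.8,0,0,0],[0,0,8.8,0,0,0],[0,0,8.8,0,0,0]]'
```

```text
time: 6.3
eef_pos: [0.489, 0.0302, 0.104]
tcp_rot: [0.993, -0.115, -0.0, -0.0]
contact_force: [-0.6, 0.7, -2.1]
opening: 0.506
finger_force: 61.7
time: 7.2
eef_pos: [0.4903, 0.0303, 0.018]
tcp_rot: [0.993, -0.114, 0.001, 0.0]
contact_force: [0.9, 1.1, -1.6]
opening: 0.509
finger_force: 61.7
```

```bash
python3 -m crank '[[0,0,0.2,0,0,0],[0,0,0.4,0,0,0],[0,0,0.6,0,0,0],[0,0,0.8,0,0,0],[0,0,0.9,0,0,0],[0,0,0.9,0,0,0]]'
```

```text
time: 7.8
eef_pos: [0.4895, 0.0304, 0.0081]
tcp_rot: [0.993, -0.114, -0.0, -0.0]
contact_force: [0.8, -0.1, -2.0]
opening: 0.509
finger_force: 61.7
```

```bash
python3 -m crank '[[0,0,0.1,0,0,0],[0,0,0.2,0,0,0],[0,0,0.2,0,0,0]]';python3 -m crank '[[0,0,0.1,0,0,0],[0,0,0.2,0,0,0],[0,0,0.2,0,0,0]]'
```

```text
time: 8.1
eef_pos: [0.4899, 0.0304, 0.0071]
tcp_rot: [0.993, -0.114, -0.0, 0.0]
contact_force: [-4.3, 0.2, 5.0]
opening: 0.505
finger_force: 62.3
time: 8.4
eef_pos: [0.4899, 0.0304, 0.0071]
tcp_rot: [0.993, -0.114, -0.001, 0.0]
contact_force: [-10.1, 0.8, 19.1]
opening: 0.509
finger_force: 64.3
```

```bash
python3 -m crank '[[0,0,-0.2,0,0,0],[0,0,-0.2,0,0,0],[0,0,-0.2,0,0,0]]' && python3 -m crank '[[0,0,0,0,0,0],[0,0,0,0,0,0],[0,0,0,0,0,0],[0,0,0,0,0,0],[0,0,0,0,0,0],[0,0,0,0,0,0]]' 1 && python3 -m crank '[[0,0,-1,0,0,0],[0,0,-3,0,0,0],[0,0,-5,0,0,0],[0,0,-8,0,0,0],[0,0,-11,0,0,0],[0,0,-13,0,0,0],[0,0,-14,0,0,-0.13],[0,0,-14,0,0,-0.27],[0,0,-14,0,0,-0.41],[0,0,-14,0,0,-0.55]]' && python3 -m crank '[[0,0,0,0,0,-0.14],[0,0,0,0,0,-0.28],[0,0,0,0,0,-0.42],[0,0,0,0,0,-0.56],[0,0,0,0,0,-0.7],[0,0,0,0,0,-0.84],[0,0,0,0,0,-0.98],[0,0,0,0,0,-1.02],[0,0,0,0,0,-1.02],[0,0,0,0,0,-1.02]]'
python3 - <<'E'
from h import *
from plant import ctrl
wrist("w3")
s=ctrl.get_state();print(s["eef_pos"],R.from_quat(s["tcp_rot"]).as_matrix().round(4))
E
```

```text
time: 8.7
eef_pos: [0.4905, 0.0303, 0.0071]
tcp_rot: [0.993, -0.114, 0.001, -0.0]
contact_force: [-1.5, 0.0, 6.4]
opening: 0.506
finger_force: 62.4
time: 9.3
eef_pos: [0.4896, 0.0304, 0.0062]
tcp_rot: [0.993, -0.114, -0.0, -0.0]
contact_force: [0.3, -0.7, 0.3]
opening: 0.999
finger_force: 0.0
time: 10.3
eef_pos: [0.4898, 0.0304, 0.1474]
tcp_rot: [0.987, 0.163, 0.001, 0.0]
contact_force: [-0.2, 0.1, -0.1]
opening: 1.0
finger_force: 0.0
time: 11.3
eef_pos: [0.4897, 0.0304, 0.1468]
tcp_rot: [0.784, 0.621, 0.0, 0.0]
contact_force: [0.3, -0.1, -0.0]
opening: 1.0
finger_force: 0.0
[0.48972611 0.03038231 0.14672057] [[ 2.288e-01  9.735e-01  5.000e-04]
 [ 9.735e-01 -2.288e-01 -1.000e-04]
 [ 0.000e+00  5.000e-04 -1.000e+00]]
```

View pics/w3.png

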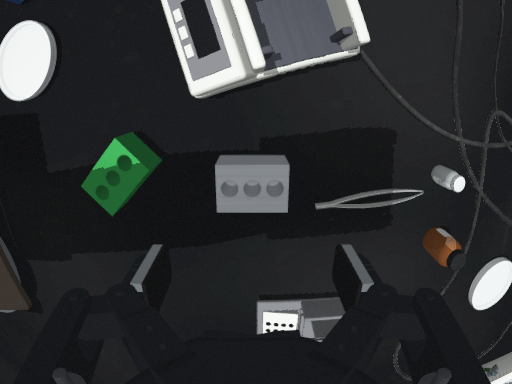

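The block stands upright on the bench at (252,188) with its holes at (230,188), (252,188) and (274,188), roughly square to the fingers. The forceps tip at (316,206) is clear of the fingers. I'll measure the block's offset.

Run:
```python
from h import *
p=cv2.imread("pics/w3.png");g=cv2.cvtColor(p,6)[172:205,215:290];G=cv2.resize(g,None,fx=4,fy=4,interpolation=2)
t=cv2.adaptiveThreshold(G,255,0,1,61,12);H=[]
for cn in cv2.findContours(t,1,2)[0]:
    A=cv2.contourArea(cn)
    if 700<A<6000:
        e=cv2.fitEllipse(cn);uv=np.array(e[0])/4-.375+[215,172];P=wray("w3",uv,.042)[0];H.append(P);print(A,uv.round(1),np.round(e[1],1),P.round(4))
H=sorted(H,key=lambda a:a[0]);c=np.mean([H[0],H[-1]],0);d=H[-1]-H[0];yaw=np.arctan2(d[1],d[0]);print(c,np.degrees(yaw))
T=np.array([[.2288,.9735],[.9735,-.2288]]);print("shift tool xy cm",(c[:2]-[.4897,.0304])@T*100, "tool y yaw",np.degrees(np.arctan2(-.2288,.9735)))
```

```text
1938.5 [251.6 188.9] [51.6 70. ] [0.4908 0.0303 0.042 ]
2508.5 [274.6 189.2] [53.1 70. ] [0.5104 0.0255 0.042 ]
1864.5 [229.  189.1] [48.9 70.1] [0.4715 0.0347 0.042 ]
[0.49094219 0.03009212 0.042     ] -13.413284298249186
shift tool xy cm [-0.00155121  0.12797163] tool y yaw -13.226085002218545
```

```bash
python3 -m crank '[[0,0.1,2,0,0,0],[0,0.1,4,0,0,0],[0,0.1,6,0,0,0],[0,0.1,8,0,0,0],[0,0.1,10,0,0,0],[0,0.1,11,0,0,0],[0,0.1,12,0,0,0],[0,0.1,13,0,0,0],[0,0.1,13.8,0,0,0],[0,0.1,13.8,0,0,0]]' && python3 -m crank '[[0,0,0,0,0,0],[0,0,0,0,0,0],[0,0,0,0,0,0],[0,0,0,0,0,0],[0,0,0,0,0,0],[0,0,0,0,0,0]]' 0 60 && python3 -m crank '[[0,0,-0.3,0,0,0],[0,0,-0.6,0,0,0],[0,0,-1.5,0,0,0],[0,0,-3,0,0,0],[0,0,-5,0,0,0],[0,0,-7,0,0,0],[0,0,-9,0,0,0],[0,0,-11,0,0,0],[0,0,-13,0,0,0],[0,0,-13,0,0,0]]'
```

```text
time: 12.35
eef_pos: [0.49, 0.0302, 0.0074]
tcp_rot: [0.784, 0.621, -0.001, -0.001]
contact_force: [-0.7, 0.1, 0.1]
opening: 1.0
finger_force: 0.0
time: 12.95
eef_pos: [0.4915, 0.0301, 0.0092]
tcp_rot: [0.784, 0.621, 0.001, 0.001]
contact_force: [0.8, 0.4, 5.0]
opening: 0.741
finger_force: 68.0
time: 13.95
eef_pos: [0.4926, 0.0299, 0.1416]
tcp_rot: [0.784, 0.621, 0.002, 0.002]
contact_force: [0.1, 0.3, -1.5]
opening: 0.736
finger_force: 67.6
```

```bash
python3 -m crank '[[-2,0.5,-2,0,0,0],[-5,1.5,-4,0,0,0],[-9,2.6,-6,0,0,0],[-13,3.8,-8,0,0,0],[-17,5,-8,0,0,0],[-21,6.2,-8,0,0,0],[-25,7.4,-8,0,0,0],[-28.5,8.4,-8,0,0,0],[-31.5,9.2,-8,0,0,0],[-33.1,9.7,-8,0,0,0]]' && python3 -m crank '[[0,0,0,0,0,0],[0,0,0,0,0,0],[0,0,0,0,0,0]]'
python3 - <<'E'
from h import *
from plant import ctrl
wrist("w4")
s=ctrl.get_state();print(s["eef_pos"],R.from_quat(s["tcp_rot"]).as_matrix().round(4))
z=np.load("w4.npz");print(z["o"])
E
```

```text
time: 14.95
eef_pos: [0.5087, -0.3162, 0.2165]
tcp_rot: [0.784, 0.62, -0.0, -0.001]
contact_force: [0.3, 0.4, -2.2]
opening: 0.741
finger_force: 67.5
time: 15.25
eef_pos: [0.5096, -0.3127, 0.2178]
tcp_rot: [0.783, 0.622, 0.0, -0.001]
contact_force: [-0.2, -0.5, -2.3]
opening: 0.738
finger_force: 67.5
[ 0.50973128 -0.31270132  0.21806335] [[ 2.264e-01  9.740e-01 -4.000e-04]
 [ 9.740e-01 -2.264e-01  8.000e-04]
 [ 7.000e-04 -6.000e-04 -1.000e+00]]
[ 0.52899484 -0.23404837  0.36016292]
```

View pics/w4.png

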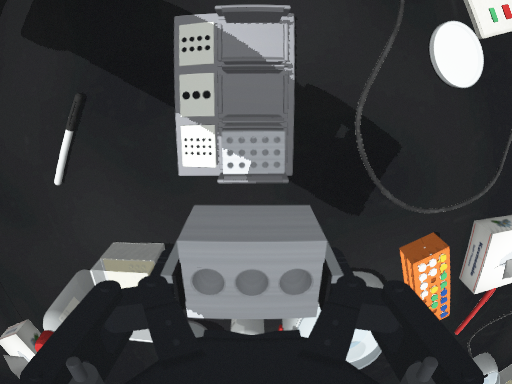

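The view shows the rack, with the empty middle bay at (253,95) beside the three-dot label at (196,95). The 2x4 bay at (253,43) is empty, and the small block is in the 3x5 bay at (252,151). The held block is straight in the fingers. I'll enlarge the rack to pick the wall edges.

Run:
```python
import cv2
p=cv2.imread("pics/w4.png");cv2.imwrite("pics/crop2.png",cv2.resize(p[60:190,170:300],(598,598),interpolation=cv2.INTER_CUBIC))
```

```text
(no output)
```

View pics/crop2.png

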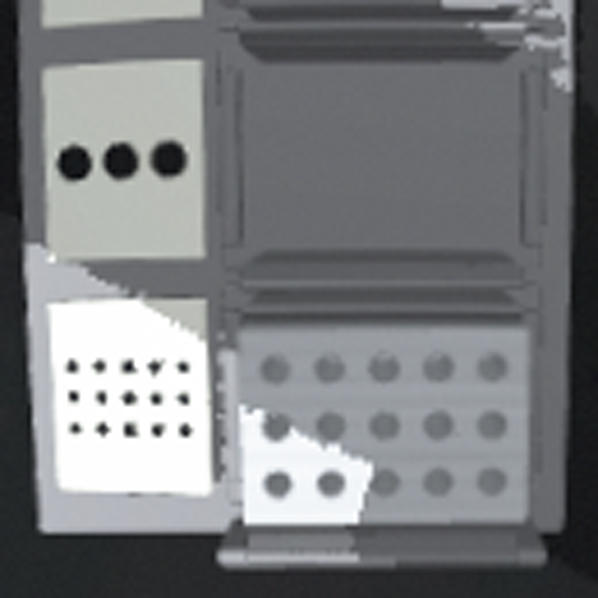

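The crop (4.6x) shows the middle bay floor bounded by the walls at v≈62 and 250 and the lips at u≈241 and 523. The centre dot of its label is at (121,160), and the small block's centre hole is at (384,426).

Run:
```python
from h import *
f=lambda a,z:wray("w4",np.array(a)/4.6-.4+[170,60],z)
F=f([[241,62],[523,62],[523,250],[241,250]],.019);print("floor corners\n",F.round(4),F.mean(0).round(4),"len,wid",np.linalg.norm(F[1]-F[0]),np.linalg.norm(F[2]-F[1]))
L=f([[75,162],[169,159],[121,160.5]],.0205);print("dots",L.round(4),np.degrees(np.arctan2(*(L[1]-L[0])[[1,0]])))
S=f([[276,367],[493,367],[491,484],[278,484],[384,426]],.061);print("small",S.round(4),np.degrees(np.arctan2(*(S[1]-S[0])[[1,0]])),np.degrees(np.arctan2(*(S[2]-S[3])[[1,0]])))
a=np.radians(-13);print("bay from small",S.mean(0)[:2]+.06*np.array([-np.sin(a),np.cos(a)]),"label line at +.064..",L[2,:2]+.0645*np.array([np.cos(a),np.sin(a)]))
# held block holes
p=cv2.imread("pics/w4.png");g=cv2.cvtColor(p,6);t=cv2.adaptiveThreshold(g[255:310,180:325],255,0,1,61,10)
H=[]
for cn in cv2.findContours(t,1,2)[0]:
    if 250<cv2.contourArea(cn)<1200:
        e=cv2.fitEllipse(cn);uv=np.array(e[0])+[180,255];P=wray("w4",uv,.218-.009+.042)[0];H.append(P);print("held",uv,e[1],P.round(4))
```

```text
floor corners
 [[ 0.5023 -0.2014  0.019 ]
 [ 0.5695 -0.217   0.019 ]
 [ 0.5592 -0.263   0.019 ]
 [ 0.4911 -0.2472  0.019 ]] [ 0.5305 -0.2321  0.019 ] len,wid 0.06896272813161093 0.04714047738865451
dots [[ 0.4564 -0.2149  0.0205]
 [ 0.4794 -0.2205  0.0205]
 [ 0.4677 -0.2177  0.0205]] -13.608758787851535
small [[ 0.4969 -0.2726  0.061 ]
 [ 0.5436 -0.2834  0.061 ]
 [ 0.5376 -0.3094  0.061 ]
 [ 0.4909 -0.2985  0.061 ]
 [ 0.5171 -0.291   0.061 ]] -13.11773412454889 -13.132396491920462
bay from small [ 0.53070583 -0.2325269 ] label line at +.064.. [ 0.53056601 -0.23223558]
held [294.26760101 281.10224342] (24.285799026489258, 31.203105926513672) [ 0.5296 -0.3155  0.251 ]
held [251.63360596 282.11359978] (25.624439239501953, 33.1090202331543) [ 0.5109 -0.3114  0.251 ]
held [209.46489906 280.59742165] (22.8129940032959, 31.243436813354492) [ 0.4926 -0.3066  0.251 ]
```

```bash
python3 -m crank '[[2,0,0,0,0,0],[4.5,0.1,0,0,0,0],[6.5,0.1,0,0,0,0],[8.2,0.15,0,0,0,0],[8.2,0.15,2,0,0,0],[8.2,0.15,4,0,0,0],[8.2,0.15,6,0,0,0],[8.2,0.15,8,0,0,0],[8.2,0.15,10,0,0,0],[8.2,0.15,11.5,0,0,0]]' && python3 -m crank '[[0,0,0,0,0,0],[0,0,0,0,0,0],[0,0,0,0,0,0],[0,0,0,0,0,0]]'
python3 - <<'E'
from h import *
from plant import ctrl
P=[]
for k in range(3):
    ctrl.read_camera("side") if k<2 else 0;s=ctrl.get_state();P.append(s["eef_pos"])
print(np.array(P).round(4),R.from_quat(s["tcp_rot"]).as_matrix().round(4))
p,d=ctrl.read_camera("side");q,_=ctrl.read_camera("scene")
C=np.zeros((400,800,3),np.uint8);C[:,:400]=cv2.resize(p[200:330,205:335],(400,400),interpolation=2);C[:,400:]=cv2.resize(q[80:200,255:375],(400,400),interpolation=2);cv2.imwrite("pics/crop3.png",C)
E
```

```text
time: 16.3
eef_pos: [0.5295, -0.2336, 0.1021]
tcp_rot: [0.783, 0.622, -0.0, -0.001]
contact_force: [-0.1, -0.6, -2.5]
opening: 0.739
finger_force: 67.5
time: 16.7
eef_pos: [0.5306, -0.2352, 0.1048]
tcp_rot: [0.784, 0.621, 0.0, 0.001]
contact_force: [-0.1, 0.8, -1.1]
opening: 0.738
finger_force: 67.4
[[ 0.5305 -0.2352  0.1046]
 [ 0.5303 -0.2351  0.1044]
 [ 0.5303 -0.2351  0.1044]] [[ 2.280e-01  9.737e-01  1.600e-03]
 [ 9.737e-01 -2.280e-01 -1.000e-03]
 [-7.000e-04  1.800e-03 -1.000e+00]]
```

View pics/crop3.png

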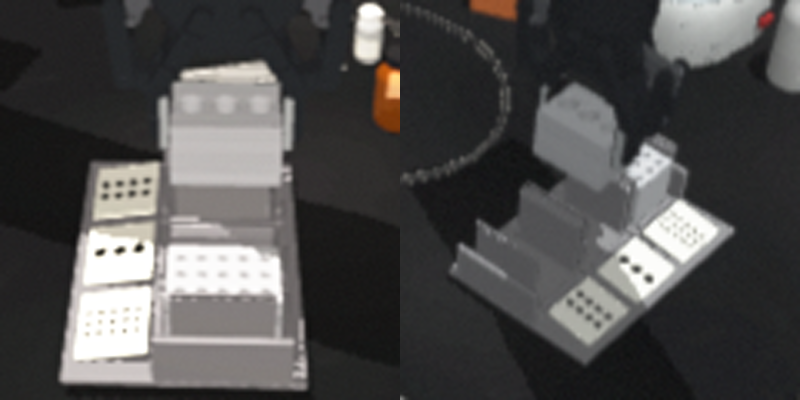

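Both views show the block upright over the middle bay and clear of the walls. The settled TCP is about 2 mm short in y, so I'll correct that and descend in guarded steps.

```bash
python3 -m crank '[[0.1,-0.1,0.3,0,0,0],[0.2,-0.1,0.6,0,0,0],[0.2,-0.1,1,0,0,0],[0.2,-0.1,1.5,0,0,0],[0.2,-0.1,1.8,0,0,0],[0.2,-0.1,1.8,0,0,0],[0.2,-0.1,1.8,0,0,0],[0.2,-0.1,1.8,0,0,0]]'
```

```text
time: 17.7
eef_pos: [0.5294, -0.2327, 0.0855]
tcp_rot: [0.784, 0.621, 0.0, 0.0]
contact_force: [-0.2, 0.8, -1.9]
opening: 0.736
finger_force: 67.4
```

```bash
python3 -m crank '[[0,0,0.2,0,0,0],[0,0,0.4,0,0,0],[0,0,0.6,0,0,0],[0,0,0.8,0,0,0],[0,0,1,0,0,0],[0,0,1.2,0,0,0],[0,0,1.4,0,0,0],[0,0,1.4,0,0,0]]'
```

```text
time: 18.5
eef_pos: [0.5291, -0.2324, 0.0709]
tcp_rot: [0.784, 0.621, -0.0, -0.0]
contact_force: [-0.3, 0.1, -1.8]
opening: 0.74
finger_force: 67.4
```

```bash
python3 -m crank '[[0,0,0.3,0,0,0],[0,0,0.6,0,0,0],[0,0,0.9,0,0,0],[0,0,1.2,0,0,0],[0,0,1.5,0,0,0],[0,0,1.8,0,0,0],[0,0,2,0,0,0],[0,0,2,0,0,0]]' &&  python3 -m crank '[[0,0,0.3,0,0,0],[0,0,0.6,0,0,0],[0,0,0.9,0,0,0],[0,0,1.2,0,0,0],[0,0,1.5,0,0,0],[0,0,1.6,0,0,0],[0,0,1.6,0,0,0],[0,0,1.6,0,0,0]]'
```

```text
time: 19.3
eef_pos: [0.529, -0.2324, 0.0509]
tcp_rot: [0.784, 0.621, -0.0, -0.0]
contact_force: [-0.5, -0.0, -1.5]
opening: 0.737
finger_force: 67.4
time: 20.1
eef_pos: [0.5294, -0.2326, 0.0354]
tcp_rot: [0.784, 0.621, 0.0, 0.0]
contact_force: [0.8, 0.5, -2.3]
opening: 0.738
finger_force: 67.4
```

Bottom is at about 0.026, with 7 mm left to the floor.

```bash
python3 -m crank '[[0,0,0.1,0,0,0],[0,0,0.2,0,0,0],[0,0,0.3,0,0,0],[0,0,0.4,0,0,0],[0,0,0.5,0,0,0],[0,0,0.5,0,0,0]]' && python3 -m crank '[[0,0,0.05,0,0,0],[0,0,0.1,0,0,0],[0,0,0.15,0,0,0],[0,0,0.15,0,0,0]]'
```

```text
time: 20.7
eef_pos: [0.5291, -0.2325, 0.0301]
tcp_rot: [0.784, 0.621, -0.0, -0.0]
contact_force: [0.6, 0.0, -2.3]
opening: 0.736
finger_force: 67.4
time: 21.1
eef_pos: [0.5292, -0.2325, 0.0288]
tcp_rot: [0.784, 0.621, -0.0, -0.0]
contact_force: [-0.3, 0.2, -2.7]
opening: 0.736
finger_force: 67.4
```

```bash
python3 -m crank '[[0,0,0.05,0,0,0],[0,0,0.1,0,0,0],[0,0,0.1,0,0,0]]'
```

```text
time: 21.4
eef_pos: [0.5294, -0.2326, 0.0281]
tcp_rot: [0.784, 0.621, -0.0, 0.0]
contact_force: [-1.0, 0.7, 0.8]
opening: 0.739
finger_force: 67.6
```

```bash
python3 -m crank '[[0,0,0.05,0,0,0],[0,0,0.1,0,0,0],[0,0,0.1,0,0,0]]'
```

```text
time: 21.7
eef_pos: [0.5294, -0.2326, 0.0281]
tcp_rot: [0.784, 0.621, -0.0, -0.0]
contact_force: [-3.2, 2.3, 6.6]
opening: 0.744
finger_force: 68.6
```

```bash
python3 -m crank '[[0,0,-0.05,0,0,0],[0,0,-0.05,0,0,0],[0,0,-0.05,0,0,0]]' - 20 && python3 -m crank '[[0,0,-0.05,0,0,0],[0,0,-0.05,0,0,0],[0,0,-0.05,0,0,0],[0,0,-0.05,0,0,0],[0,0,-0.05,0,0,0],[0,0,-0.05,0,0,0]]' 1 && python3 -m crank '[[0,0,-0.5,0,0,0],[0,0,-1,0,0,0],[0,0,-2,0,0,0],[0,0,-4,0,0,0],[0,0,-6,0,0,0],[0,0,-9,0,0,0],[0,0,-12,0,0,0],[0,0,-15,0,0,0],[0,0,-18,0,0,0],[0,0,-18,0,0,0]]' && python3 -m crank '[[-3,0,0,0,0,0],[-6,0,0,0,0,0],[-8,0,0,0,0,0],[-8,0,0,0,0,0],[-8,0,0,0,0,0],[-8,0,0,0,0,0],[-8,0,0,0,0,0]]'
python3 - <<'E'
from h import *
from plant import ctrl
wrist("w5");p=cv2.imread("pics/w5.png")
q,_=ctrl.read_camera("side");s,d=ctrl.read_camera("scene")
C=np.zeros((600,800,3),np.uint8);C[:300,:400]=cv2.resize(p,(400,300));C[:300,400:]=cv2.resize(q[225:335,210:340],(400,300),interpolation=2);C[300:,:400]=cv2.resize(s[90:200,255:375],(400,300),interpolation=2);C[300:,400:]=cv2.resize(s,(400,300));cv2.imwrite("pics/fin.png",C)
E
```

```text
time: 22.0
eef_pos: [0.5294, -0.2327, 0.0281]
tcp_rot: [0.784, 0.621, -0.0, -0.0]
contact_force: [-2.9, 2.5, 6.5]
opening: 0.737
finger_force: 68.1
time: 22.6
eef_pos: [0.5292, -0.2325, 0.0277]
tcp_rot: [0.784, 0.621, -0.0, -0.0]
contact_force: [-0.0, -0.3, 0.1]
opening: 0.999
finger_force: 0.0
time: 23.6
eef_pos: [0.5319, -0.2342, 0.2148]
tcp_rot: [0.784, 0.621, 0.002, 0.006]
contact_force: [1.1, -0.2, 1.4]
opening: 1.006
finger_force: 0.0
time: 24.3
eef_pos: [0.5112, -0.3094, 0.2077]
tcp_rot: [0.783, 0.622, 0.0, -0.0]
contact_force: [-0.1, 0.2, -0.5]
opening: 1.003
finger_force: 0.0
```

View pics/fin.png

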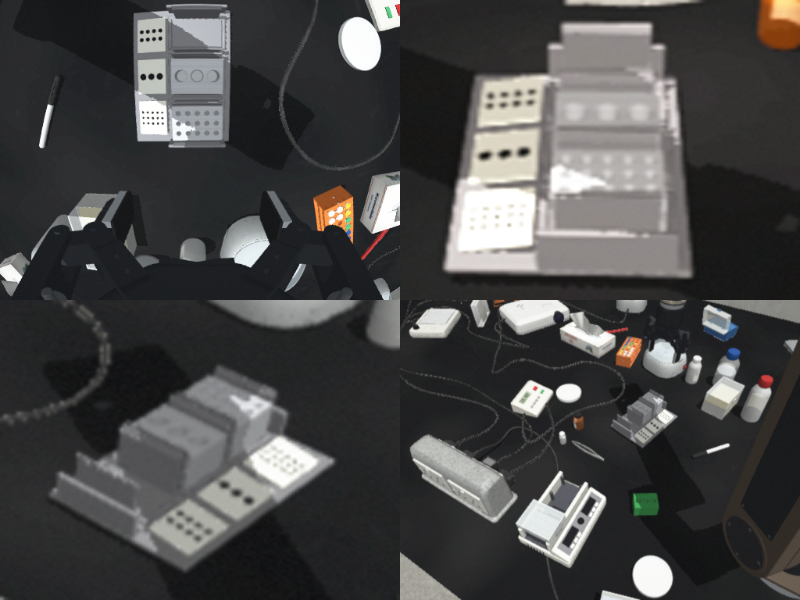

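The final views show block_large, holes up, in the middle bay behind the three-dot label, level with the small block. The cover is shut, and the vial, bottle and forceps have not moved.

```bash
python3 -c "
from plant import ctrl
print(ctrl.sign_off())"
```

```text
the job is handed in; nothing more can be done
None
```

I moved block_large from the open well to its own (middle) bay, where it sits holes up on the bay floor; the cover, the other block and the bystanders look undisturbed, and the job was handed in at about 24.5 s.

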